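Change the drilling feed at the H-gate

TASK

The feed lever of the gearbox stands in the slot marked with one dot. Push the lever through the H-shaped gate to the slot marked with three dots, until it is fully home at the end of that slot, without going into the two-dot or four-dot slot on the way. Push it from outside with the fingertips, do not take it between the fingers or force it, and leave everything else where it stands.

Things in the scene. Friction and masses are not known exactly. Their poses are not given: they have to be found in the camera images.
- gearbox: Grey bench gearbox, 170 x 190 x 90 mm (x, y, z), bolted to the bench on a 210 x 210 x 10 mm foot. Origin: centre of its underside. A 52 mm pulley on a shaft sticks out of the +x side to x = 137 mm, no higher than 68 mm. Its flat steel top is the gate.
- gate (a point): Centre of the H-shaped opening in the gearbox's flat top, 90 mm above the bench; axes as the gearbox's. The two columns of the H run along x from -28 to +28 mm, centred at y = +18 and -18 mm, 16 mm wide. The cross channel (neutral) joining them runs along y at x = 0, 18 mm wide. The four slots are the ends of the columns.
- lever: The feed lever: 10 mm steel stick with a ball knob, passing up through the gate. Origin: its fixed pivot, 58 mm below gate; z along the stick. Tilts along gearbox x and y, stopped by the gate's edges. Friction keeps it where it is left; about 2 N at the knob moves it; firm stop at slot ends. Play at the knob: about 8 mm each way along x in neutral, 4 mm along y in a column.
- knob (a point): Centre of the lever's black ball knob, 36 mm across, 135 mm from the pivot (167 mm above the bench when upright). In the gearbox's frame it is at about x = -47 or +47, y = -39 or +39 mm when fully home in a slot (some 153 mm above the bench), and at x = 0, y = -42 or +42 mm where a column meets neutral.
- neck (a point): Point on the bare stick between gate and knob, 90 mm from the pivot (10 mm thick there).
- one_dot (a point): Middle of the top of an aluminium plate, 30 x 44 x 2 mm, on the gearbox's top, with 1 black dot 10 mm across. Each of four plates lies beyond a slot's end; the knob is right above its middle when fully home there (x = -47 or +47, y = -39 or +39 mm in the gearbox's frame). This one is always at the start slot, x = -47, y = +39; the other three change places.
- two_dot (a point): The same for the plate with 2 dots side by side.
- three_dot (a point): The same for the plate with 3 dots in a row: the goal's slot.
- four_dot (a point): The same for the plate with 4 dots in a square.
- collar: Loose steel ring, 26 mm across, 16 mm high, lying on the gearbox's top near its +y edge. Origin: centre of its underside. Bystander.
- bamboo_tube: Loose upright bamboo tube, 30 mm across, 115 mm high, on the bench beyond the gearbox's +x side. Origin: centre of its underside. Bystander.
- glue_jar: Loose brown jar, 54 mm across, 75 mm high, beside the gearbox's +y side. Origin: centre of its underside. Bystander.
- wrench: Loose open-ended wrench, 170 mm long, lying beside the gearbox's -y side. Origin: on its underside, mid-length. Bystander.
- oil_bottle: Loose grey bottle, 60 mm across, 160 mm high, to the robot's right. Origin: centre of its underside. Bystander.
- screwdriver: Loose screwdriver, 200 mm long, lying to the robot's right. Origin: on its underside. Bystander.
- tin_cup: Loose metal cup, 76 mm across, 85 mm high, to the robot's left. Origin: centre of its underside. Bystander.

How it is judged:
By the outcome, as a careful person would: the job done as asked, in the order asked, and still so for the second after the job is handed in, with the robot touching nothing.
It also fails if it takes over 72 s, if anything falls off the work surface, if the arm or the gripper's body presses on something with over 40 N, if the wrist force passes 120 N, or if a joint passes its speed limit or range.

ROBOT

A 6-joint arm with a two-finger parallel gripper is mounted at the origin on the work surface. World frame = base frame: x ahead of the robot, y to its left, z up, the work surface at z = 0. Lengths are in m, angles in rad, forces in N, time in s.
With the tool pointing down it reaches from about 0.25 to 0.725 m from the base axis. Payload 4 kg.
Tool frame: the origin (TCP) lies midway between the tips of the shut fingers; the grasp point (between the pads) lies 19 mm behind it; z points along the fingers, y is the direction in which the jaws open and shut (so a half turn about z gives the same grasp; the last joint's range is limited). The gripper opens to 85 mm and grips with 20 to 120 N. Pads are 22 mm wide; open, the fingers measure 114 mm over their backs; the gripper's body (76 mm by 85 mm) begins 54 mm behind the grasp point. The pads swing forward as they close: fully open they stand 13 mm farther back than shut.
Start: joints at [1.349, 0.241, 0.005, 1.335, 0, 1.571], TCP at [0.11, 0.488, 0.231] pointing down, gripper open.
Joint ranges: [-2.72, 2.72], [-1.05, 1.87], [-1.09, 1.28], [-1.99, 2.15], [-1.42, 1.44], [-3.14, 3.14]. Speed limits (rad/s): [2.79, 2.79, 3.14, 3.14, 3.14, 3.14].

INTERFACE

Orientations are given as a unit quaternion [x, y, z, w].
In Python, from workcell import bot, vision gives the robot as it stands. The module is installed in compiled form; this text tells all that it offers.
- The arm moves only by the tool send_rows, never from a script. Its argument "targets" is a list that holds one entry, the list of rows, each a list of 5 numbers: the shift along the world's x, y, z in cm, then the turn about the world's z in rad, then the finger opening in cm, from 0 to 8.54. A call has 1 to 12 rows; each row is the pose to reach, as a shift and turn from the pose commanded when the call began; what a row does not reach only later rows make up. A row lasts 1/8 s, in which the tool goes at most 62.5 mm and 10.7 degrees, less where a joint would pass 70% of its speed; a pose out of reach is approached as far as the arm can. A call with a gripper value outside its range is refused whole. The fingers move at their own pace and stop on an object; the grip force is fixed at half the most. Time passes only in rows, so rows that repeat a pose let the fingers close. It gives the time, the measured TCP pose, the force and the opening at its end, in the units of the state.
- bot.get_obs(): the state, without advancing time (a new reading comes with each control period).
- vision.camera(name): name is "side" or "top" or "wrist"; returns the picture (384x512x3 uint8, red, green, blue); there is no depth.
- vision.get_calibration(name): a dict with "vertical_fov" (degrees; the focal length in pixels is half the picture's height over the tangent of half this angle, whatever the lens; pixels are square), "cx", "cy" (the principal point, pixels), "k1" (the pictures are not rectified: a ray, as slopes to the right and down, at radius r is drawn at 1 + k1 r^2 times it, then the intrinsics apply), "rvec" (rotation vector, rad) and "tvec" (3), from world to camera coordinates, as OpenCV has them; the wrist camera has in their place "T_tool_cam" (4x4, takes a point from camera to tool coordinates, whose origin is the TCP and whose axes are the flange's). Camera axes: x right, y down, z forward; pixel columns grow to the right and rows downward; lengths in m; the calibration is good to about 2 mm. A picture is of the moment at which its call begins: read the wrist's pose just before it. get_calibration takes no time and is no camera call.
- bot.job_done(): hands the job in, once; it reports no verdict.
Trained networks look in the newest picture that a camera, given by its name, has taken for a name from the list of things; names that differ only in an ending like _2 or _b are one class to them, and where a whole thing is asked for, a point or a joint stands for the part that bears it (a point fixed in the world has none). Each returns a list of dicts, best first, with "score" (0 to 1); they miss things now and then, are a little off and sometimes report something else, mostly with a low value. They report only what shows in the picture. A call takes as long as a camera call.
- vision.boxes_of(target, camera): "uv" ([column, row] in pixels, amid what is visible of it).
The state is a dict: "clock": time; "joint_pos": joint angles; "joint_vel": joint speeds; "tau": joint torques, N m; "eef_pos": TCP position; "tool_rot": TCP orientation; "ft_force": force on the tool from outside, world axes, zero at the start; "ft_torque": the same for the moment, N m; "grip_width": finger opening in m.
Only numpy, scipy, OpenCV 4.12 (cv2) and the standard library are available. Lean on these libraries where they do the work, as an engineer would, in place of code of your own. Each camera call takes 0.05 s, during which the arm holds its last target.

## Working session

There is one attempt and no reset: what is moved stays moved. The work goes in short steps, Python scripts to look and compute and a tool call to move; the robot and the scene stay as the last step left them, time stands still between calls to the robot, and variables do not carry over. Pictures are saved under pics/ and viewed, and the job is handed in when it is done.

Besides the shell and the picture viewer there is one more tool, called after "Call:" as name([rows], argument=value, ...), one row to a line, values as JSON. send_rows: Moves the arm, as the interface text tells. Its arguments: {"type":"object","properties":{"targets":{"type":"array"}},"required":["targets"]}

```bash
mkdir -p pics; cat > h.py <<'E'
import numpy as np, cv2
from workcell import bot, vision
from scipy.spatial.transform import Rotation as R
def cam(name):
    c=vision.get_calibration(name)
    f=192/np.tan(np.radians(c["vertical_fov"])/2)
    K=np.array([[f,0,c["cx"]],[0,f,c["cy"]],[0,0,1]]); D=np.array([c["k1"],0,0,0,0.])
    if "rvec" in c:
        Rm=R.from_rotvec(np.ravel(c["rvec"])).as_matrix(); t=np.ravel(c["tvec"])
    else:
        o=bot.get_obs(); T=np.eye(4); T[:3,:3]=R.from_quat(o["tool_rot"]).as_matrix(); T[:3,3]=o["eef_pos"]
        M=np.linalg.inv(T@np.array(c["T_tool_cam"])); Rm=M[:3,:3]; t=M[:3,3]
    return K,D,Rm,t
def ray(name,uv):
    K,D,Rm,t=cam(name)
    p=cv2.undistortPoints(np.array([[uv]],float),K,D)[0,0]
    return -Rm.T@t, Rm.T@np.array([p[0],p[1],1])
def atz(name,uv,z):
    o,d=ray(name,uv); return o+d*(z-o[2])/d[2]
def proj(name,P):
    K,D,Rm,t=cam(name)
    return cv2.projectPoints(np.atleast_2d(P).astype(float),cv2.Rodrigues(Rm)[0],t,K,D)[0][:,0]
def tri(obs):
    A=0;b=0
    for n,uv in obs:
        o,d=ray(n,uv); d=d/np.linalg.norm(d); M=np.eye(3)-np.outer(d,d); A=A+M; b=b+M@o
    return np.linalg.solve(A,b)
def shot(name,fn,s=None):
    im=vision.camera(name); cv2.imwrite(f"pics/{fn}.png",cv2.cvtColor(im,cv2.COLOR_RGB2BGR)); return im
E
python3 - <<'E'
from h import *
print(bot.get_obs())
for c in ["top","side","wrist"]:
    shot(c,c+"0")
    for n in ["gearbox","gate","knob","neck","one_dot","two_dot","three_dot","four_dot","collar","bamboo_tube","glue_jar","oil_bottle","tin_cup"]:
        print(c,n,[(np.round(b["uv"],1).tolist(),round(b["score"],2)) for b in vision.boxes_of(n,c)[:3]])
E
```

```text
{'clock': 0.0, 'joint_pos': array([ 1.34900170e+00,  2.41415328e-01,  3.70565914e-03,  1.33523460e+00,
       -8.34009774e-06,  1.57081776e+00]), 'joint_vel': array([ 4.15670107e-04, -1.23531637e-03,  2.06322556e-04,  9.18113190e-04,
       -2.53024049e-04,  4.94874716e-05]), 'tau': array([ 3.39191693e-04, -3.72318470e+01,  2.52406186e+01,  1.71496568e-02,
       -1.12904959e-04,  2.12413660e-06]), 'eef_pos': array([0.10984858, 0.48711205, 0.23040473]), 'tool_rot': array([ 1.10680726e-01,  9.93855434e-01, -1.06783644e-03, -1.14700643e-04]), 'ft_force': array([ 0.1432607 ,  0.85485776, -0.17782777]), 'ft_torque': array([ 0.03537343,  0.04505553, -0.00623519]), 'grip_width': 0.08538256348015204}
top gearbox [([238.8, 210.0], 0.67)]
top gate []
top knob [([262.8, 163.2], 0.57), ([220.1, 211.2], 0.42)]
top neck [([216.0, 206.5], 0.55), ([280.8, 219.3], 0.3)]
top one_dot []
top two_dot [([241.8, 223.2], 0.54)]
top three_dot [([252.2, 195.0], 0.67)]
top four_dot [([226.7, 191.9], 0.59)]
top collar []
top bamboo_tube [([262.7, 164.2], 0.5)]
top glue_jar [([195.4, 181.8], 0.61)]
top oil_bottle [([391.9, 268.0], 0.66), ([375.5, 216.7], 0.39), ([221.5, 208.3], 0.36)]
top tin_cup [([96.4, 242.0], 0.93), ([212.7, 198.6], 0.36)]
side gearbox [([236.8, 202.5], 0.63), ([228.7, 174.5], 0.46)]
side gate []
side knob [([227.8, 174.1], 0.47)]
side neck [([226.7, 178.2], 0.57)]
side one_dot []
side two_dot [([231.4, 199.8], 0.51)]
side three_dot [([251.6, 196.8], 0.37)]
side four_dot [([251.6, 178.6], 0.42)]
side collar []
side bamboo_tube [([279.7, 196.6], 0.47)]
side glue_jar []
side oil_bottle [([270.9, 318.7], 0.74), ([237.8, 201.1], 0.36), ([303.3, 290.6], 0.18)]
side tin_cup [([172.8, 152.5], 0.77)]
wrist gearbox []
wrist gate []
wrist knob []
wrist neck []
wrist one_dot []
wrist two_dot []
wrist three_dot []
wrist four_dot []
wrist collar []
wrist bamboo_tube []
wrist glue_jar []
wrist oil_bottle []
wrist tin_cup []
```

```bash
python3 - <<'E'
import cv2
for n,(a,b,c,d) in {"top":(150,250,170,300),"side":(150,250,190,320)}.items():
    im=cv2.imread(f"pics/{n}0.png")[a:b,c:d]; cv2.imwrite(f"pics/{n}0z.png",cv2.resize(im,None,fx=6,fy=6,interpolation=cv2.INTER_CUBIC))
E
```

```text
(no output)
```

View pics/top0.png

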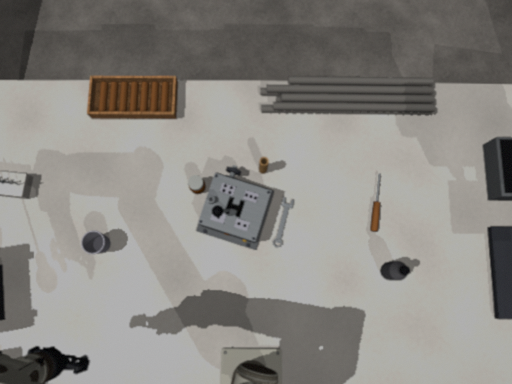

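```bash
sleep 0.1
```

```text
(no output)
```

View pics/side0.png

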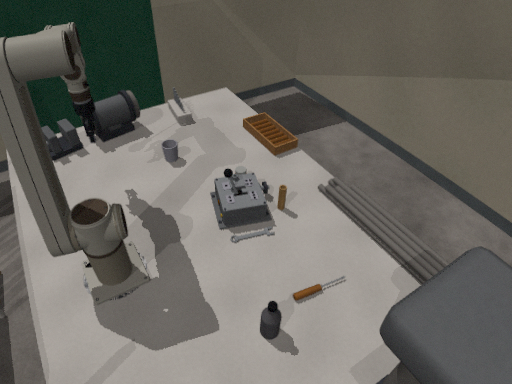

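View pics/top0z.png

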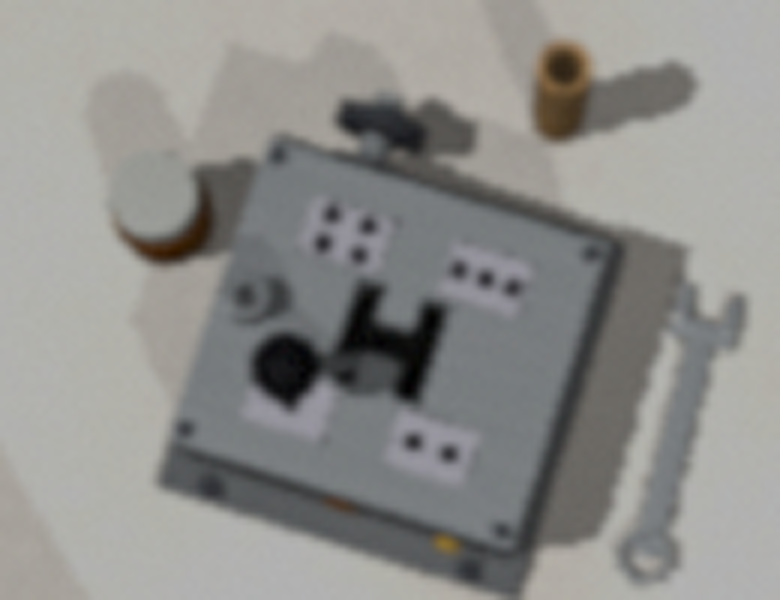

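View pics/side0z.png

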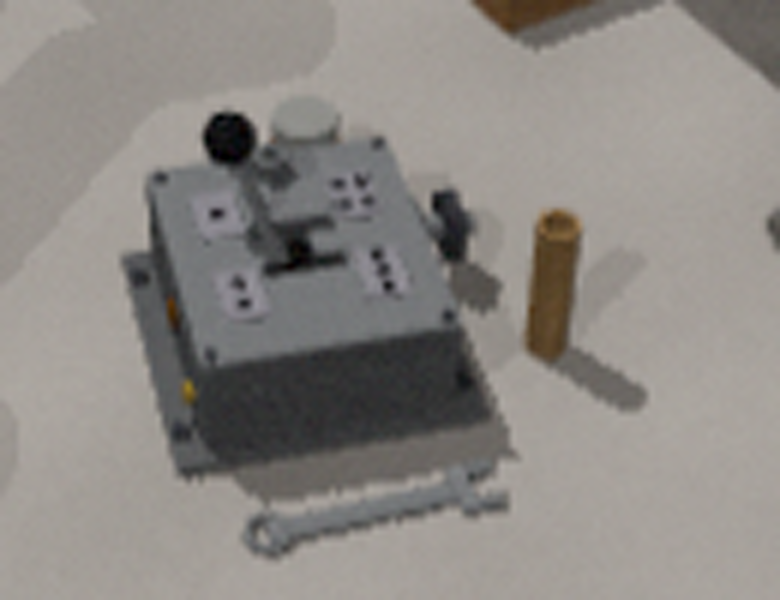

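```bash
python3 - <<'E'
from h import *
from scipy.optimize import least_squares
L={'1':(-47,39),'2':(-47,-39),'3':(47,-39),'4':(47,39),'c':(0,0)}
top={'4':(346,238),'3':(490,279),'2':(433,446),'1':(288,410)}
side={'4':(353,193),'3':(383,272),'2':(242,293),'1':(218,213)}
O={'top':(top,np.array([170,150])),'side':(side,np.array([190,150]))}
def pred(p,k):
    c,s=np.cos(p[2]),np.sin(p[2]); x,y=np.array(L[k])/1000
    return [p[0]+c*x-s*y,p[1]+s*x+c*y,.092]
for use in (['top'],['side'],['top','side']):
    def f(p):
        r=[]
        for n in use:
            d,o=O[n]
            ks=list(d); uv=proj(n,np.array([pred(p,k) for k in ks]))
            r.append((uv-np.array([(np.array(d[k])+.5)/6-.5+o for k in ks])).ravel())
        return np.concatenate(r)
    a=atz('top',[236,207],.09)
    s=least_squares(f,[a[0],a[1],-.3]); print(use,s.x,np.degrees(s.x[2]),np.round(s.fun,2))
p=s.x
k=tri([('top',(170+(287.5/6),150+367/6)),('side',(190+229/6,150+137/6))])
c,sn=np.cos(p[2]),np.sin(p[2]); d=k[:2]-p[:2]
print("knob",k,"local",c*d[0]+sn*d[1],-sn*d[0]+c*d[1])
E
```

```text
['top'] [ 0.53607842  0.05775882 -0.28618089] -16.396957211157858 [-0.11 -0.07 -0.62  0.14  0.14  0.57  0.58 -0.64]
['side'] [ 0.53831803  0.05488757 -0.30959879] -17.73870386557886 [ 0.19  0.04  0.04 -0.18 -0.12  0.03 -0.1   0.11]
['top', 'side'] [ 0.53706973  0.05682917 -0.29321641] -16.800063049090742 [ 0.32 -0.42 -0.25 -0.06  0.32  0.31  0.81 -1.06 -0.53 -0.23 -0.39 -0.53
 -0.45 -0.05 -0.73  0.09]
knob [0.5141917  0.10423028 0.15393719] local -0.035602058011739775 0.03876549208163873
```

```bash
python3 - <<'E'
from h import *
for p in ([.5371,.0568,-.2932],[.5383,.0549,-.3096],[.5361,.0578,-.2862]):
  c,s=np.cos(p[2]),np.sin(p[2])
  for x,y,z in ((-47,39,153),(-35,39,156),(-47,39,92)):
    x/=1000;y/=1000
    P=[p[0]+c*x-s*y,p[1]+s*x+c*y,z/1000]
    print(np.round(P,3),[np.round((proj(n,P)[0]-o+.5)*6,0) for n,o in(('top',[170,150]),('side',[190,150]))])
for n in('top','side'):
    K,D,Rm,t=cam(n); print(n,-Rm.T@t)
E
```

```text
[0.503 0.108 0.153] [array([285., 388.]), array([212., 144.])]
[0.515 0.104 0.156] [array([292., 365.]), array([230., 138.])]
[0.503 0.108 0.092] [array([293., 404.]), array([214., 214.])]
[0.505 0.106 0.153] [array([288., 384.]), array([216., 144.])]
[0.517 0.103 0.156] [array([295., 361.]), array([234., 138.])]
[0.505 0.106 0.092] [array([296., 400.]), array([218., 214.])]
[0.502 0.108 0.153] [array([283., 391.]), array([210., 144.])]
[0.514 0.105 0.156] [array([290., 367.]), array([228., 138.])]
[0.502 0.108 0.092] [array([292., 407.]), array([212., 214.])]
top [0.32700969 0.00725412 1.44326906]
side [ 0.01705138 -0.81747103  1.03208228]
```

```bash
python3 - <<'E'
from h import *
c=vision.get_calibration("wrist");print(c["vertical_fov"],np.round(c["T_tool_cam"],3))
o=bot.get_obs(); T=R.from_quat(o["tool_rot"]).as_matrix();print(np.round(T,3))
C=np.array(c["T_tool_cam"]);print("world cam off",T@C[:3,3],"fwd",T@C[:3,2])
E
```

```text
68.76628813695358 [[-0.001 -0.96  -0.28   0.072]
 [ 1.    -0.001  0.     0.001]
 [-0.001 -0.28   0.96  -0.143]
 [ 0.     0.     0.     1.   ]]
[[-0.975  0.22   0.   ]
 [ 0.22   0.975 -0.   ]
 [-0.    -0.    -1.   ]]
world cam off [-0.06953967  0.01698422  0.14322585] fwd [ 0.27340398 -0.06133613 -0.95994174]
```

View pics/wrist0.png

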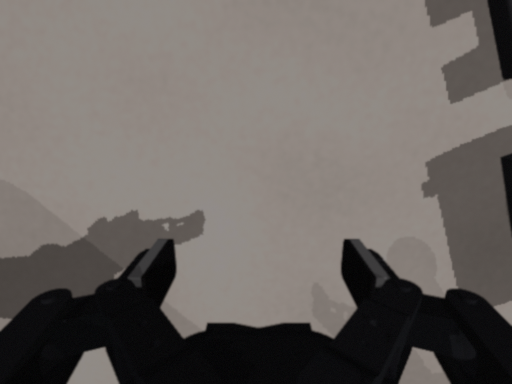

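Call:
send_rows([
  [[3,-3.2,0,-0.01,0],[6.7,-7.2,0,-0.02,0],[10,-10.8,0,-0.03,0],[13.4,-14.4,0,-0.04,0],[16.8,-18,0,-0.05,0],[20,-21.7,0,-0.06,0],[23.5,-25.3,0,-0.07,0],[26.8,-28.9,0,-0.07,0],[30,-32.5,0,-0.07,0],[32.5,-35,0,-0.07,0],[33.5,-36.1,0,-0.07,0],[33.5,-36.1,0,-0.07,0]],
])

```text
clock: 3.6
eef_pos: [0.4451, 0.1264, 0.2311]
tool_rot: [0.146, 0.989, 0.0, -0.0]
ft_force: [0.2, 1.3, -0.1]
grip_width: -0.0003
```

```bash
python3 - <<'E'
from h import *
o=bot.get_obs();print(o["clock"],o["eef_pos"],o["joint_pos"],o["ft_force"],o["grip_width"])
T=R.from_quat(o["tool_rot"]).as_matrix();print(np.degrees(np.arctan2(T[1,1],T[0,1])))
shot("wrist","w1")
E
```

```text
3.6 [0.44506572 0.12644484 0.23113298] [ 2.76544383e-01  1.67345784e-01 -8.78862087e-02  1.31612791e+00
  4.04999716e-04  5.69801928e-01] [ 0.20987887  1.33046693 -0.05414354] -0.0003423931597124868
73.19757309036241
```

View pics/w1.png

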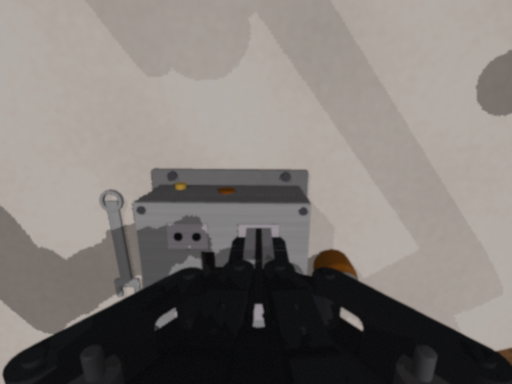

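```bash
python3 - <<'E'
from h import *
th=-.2932;c,s=np.cos(th),np.sin(th)
for uv,l,z in (((188,237),(-.047,-.039),.092),((133.5,203),(-.085,-.095),.09),((310,203),(-.085,.095),.09)):
    P=atz("wrist",uv,z); print(P, P[0]-(c*l[0]-s*l[1]),P[1]-(s*l[0]+c*l[1]))
im=cv2.imread("pics/w1.png")[180:300,120:320]; cv2.imwrite("pics/w1z.png",cv2.resize(im,None,fx=4,fy=4,interpolation=cv2.INTER_CUBIC))
E
```

```text
[0.48193668 0.03649927 0.092     ] 0.5382025766611399 0.06025109754124305
[ 0.42867636 -0.00600946  0.09      ] 0.5375055263165385 0.06036986056068788
[0.48314213 0.17457606 0.09      ] 0.5370580352876312 0.059063830106873494
```

View pics/w1z.png

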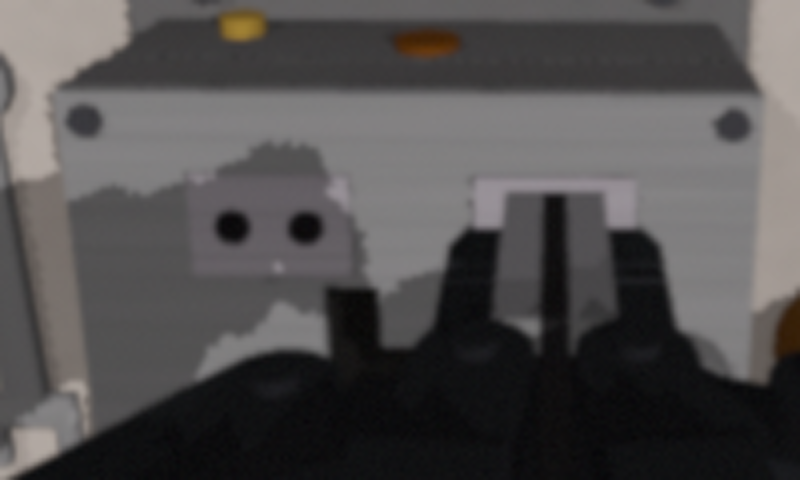

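Call:
send_rows([
  [[0,0,-4,0,0],[0,0,-8.0,0,0],[0,0,-8.6,0,0],[2,-0.6,-8.6,0,0],[3,-0.9,-8.6,0,0],[4,-1.2,-8.6,0,0],[4.7,-1.4,-8.6,0,0],[5.3,-1.6,-8.6,0,0],[5.9,-1.8,-8.6,0,0],[6.5,-1.95,-8.6,0,0],[6.5,-1.95,-8.6,0,0]],
])

```text
clock: 5.03
eef_pos: [0.5106, 0.107, 0.1452]
tool_rot: [0.146, 0.989, -0.0, 0.0]
ft_force: [-0.4, 0.4, 0.7]
grip_width: 0.0
```

```bash
cat >> h.py <<'E'
G=np.array([.5375,.059]);TH=-.293
def loc(P):
    d=np.array(P)[:2]-G;c,s=np.cos(TH),np.sin(TH);return np.round(np.array([c*d[0]+s*d[1],-s*d[0]+c*d[1]])*1000,1)
def z2(k,box=dict(top=(150,250,170,300),side=(130,230,170,300))):
    ims=[]
    for n in("top","side"):
        a,b,c,d=box[n]; ims.append(cv2.resize(cv2.cvtColor(vision.camera(n)[a:b,c:d],cv2.COLOR_RGB2BGR),None,fx=6,fy=6,interpolation=cv2.INTER_CUBIC))
        cv2.imwrite(f"pics/{k}_{n}.png",ims[-1])
def kn(t,s):  # knob from zoomed pixels
    P=tri([('top',(170+(t[0]+.5)/6-.5,150+(t[1]+.5)/6-.5)),('side',(170+(s[0]+.5)/6-.5,130+(s[1]+.5)/6-.5))]);print("knob",P,loc(P));return P
E
python3 - <<'E'
from h import *
o=bot.get_obs();print(o["clock"],o["eef_pos"],loc(o["eef_pos"]),o["ft_force"]);z2("a")
E
```

```text
5.025 [0.51055809 0.10695966 0.14519226] [-39.6  38.1] [-0.39350174  0.41687344  0.68723963]
```

View pics/a_top.png

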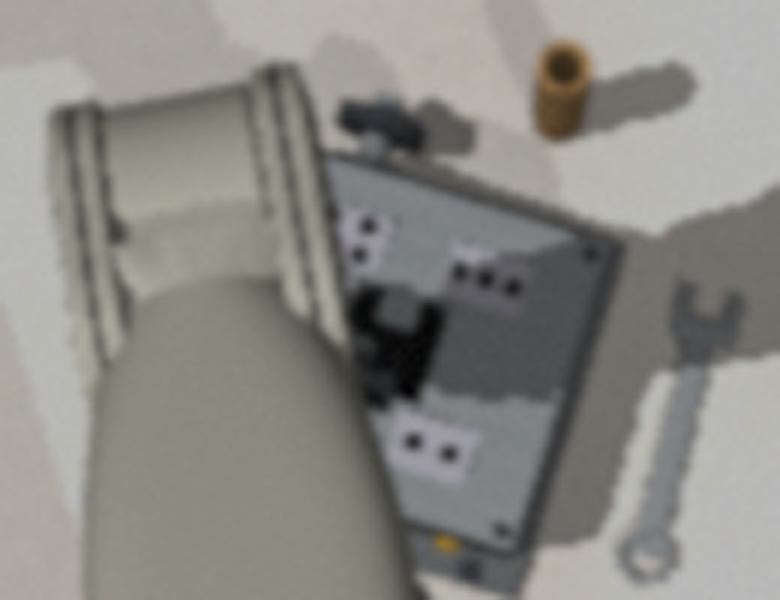

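View pics/a_side.png

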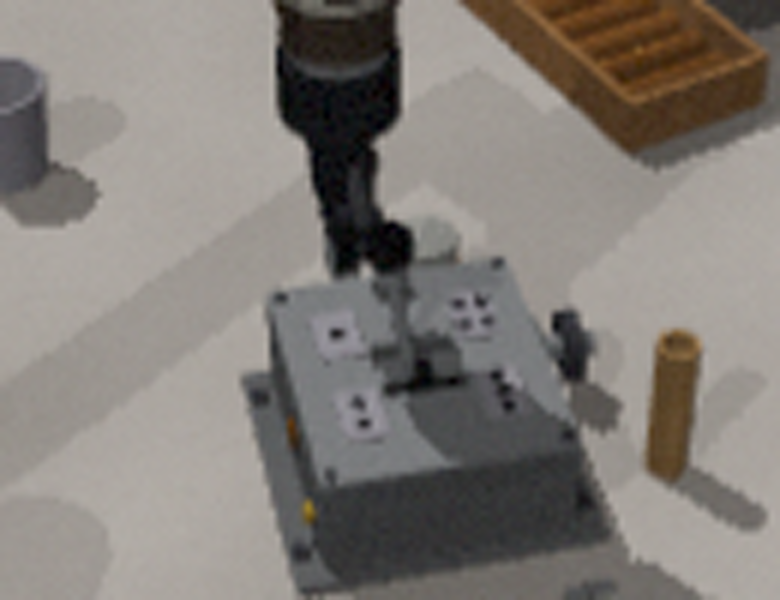

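```bash
cat >> h.py <<'E'
def kside(s,camn="side",off=(170,130)):
    o,d=ray(camn,(off[0]+(s[0]+.5)/6-.5,off[1]+(s[1]+.5)/6-.5)); d=d/np.linalg.norm(d)
    v=o-np.array([*G,.032]); b=v@d; q=b*b-(v@v-.135**2); q=max(q,0); P=o+d*(-b-q**.5)
    P2=o+d*(-b+q**.5); print("knob",P,loc(P),"or",P2,loc(P2))
E
python3 - <<'E'
from h import *
kside((391,242)); kside((229,137),off=(190,150))
E
```

```text
knob [0.54283325 0.09888866 0.16086214] [-6.4 39.7] or [0.58372005 0.17014828 0.09311275] [ 12.1 119.8]
knob [0.51386624 0.10306353 0.15739877] [-35.4  35.4] or [0.5570812  0.18313533 0.08131528] [-17.1 124.5]
```

Call:
send_rows([
  [[0.3,-0.1,0,0,0],[0.53,-0.16,0,0,0],[0.53,-0.16,0,0,0],[-1.5,0.45,0,0,0],[-3.8,1.15,0,0,0]],
])

```text
clock: 5.75
eef_pos: [0.4721, 0.1187, 0.1452]
tool_rot: [0.146, 0.989, -0.0, 0.0]
ft_force: [-0.0, 0.3, 0.1]
grip_width: -0.0002
```

```bash
python3 - <<'E'
from h import *
o=bot.get_obs();print(o["clock"],o["eef_pos"],loc(o["eef_pos"]),o["ft_force"]);z2("b")
E
```

```text
5.75 [0.47208469 0.11871253 0.14520714] [-79.9  38.3] [-0.03627233  0.33410112  0.11874111]
```

View pics/b_top.png

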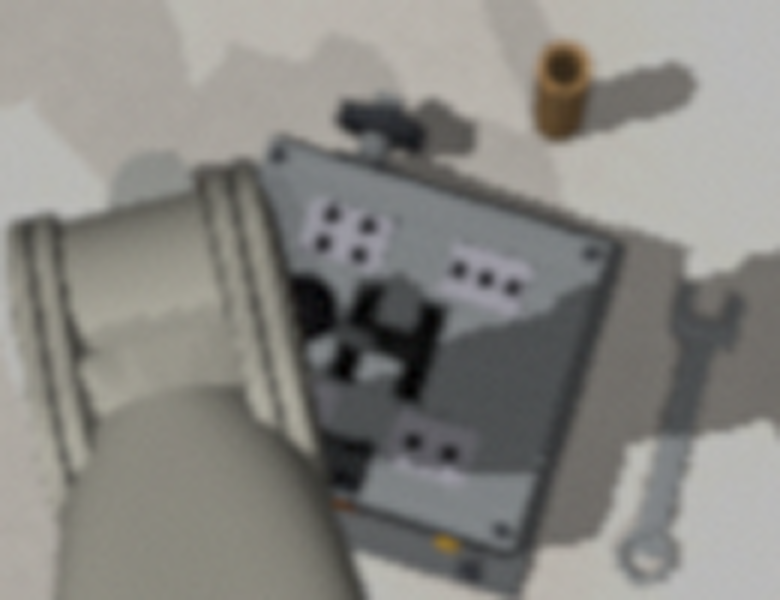

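View pics/b_side.png

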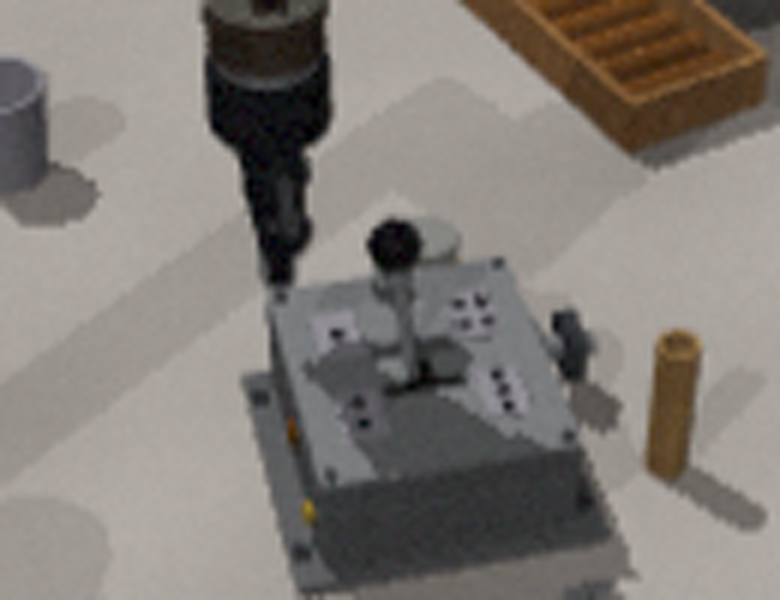

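```bash
python3 - <<'E'
from h import *
kside((394,244)); kn((302,306),(394,244))
print(loc(atz("top",(170+302/6,150+306/6),.161)))
c,s=np.cos(TH),np.sin(TH)
for x in(-8,0,8):
  x/=1000;y=.041;P=[G[0]+c*x-s*y,G[1]+s*x+c*y,.160]
  print(x,[np.round((proj(n,P)[0]-o+.5)*6) for n,o in(('top',[170,150]),('side',[170,130]))])
E
```

```text
knob [0.54278889 0.09492513 0.16202466] [-5.3 35.9] or [0.58650228 0.17078795 0.08968216] [ 14.6 121.2]
knob [0.54457008 0.09911641 0.15817312] [-4.8 40.4]
[-6.6 38.6]
-0.008 [array([300., 311.]), array([389., 243.])]
0.0 [array([305., 296.]), array([401., 241.])]
0.008 [array([310., 281.]), array([413., 239.])]
```

Call:
send_rows([
  [[2,-0.6,0,0,0],[3.8,-1.15,0,0,0],[4.4,-1.33,0,0,0],[4.88,-1.47,0,0,0],[4.88,-1.47,0,0,0],[3,-0.9,0,0,0],[0,0,0,0,0],[1,3.3,0,0,0],[1.93,6.41,0,0,0],[5,5.48,0,0,0],[9.4,4.15,0,0,0],[9.58,4.1,0,0,0]],
])

```text
clock: 7.35
eef_pos: [0.57, 0.1591, 0.1448]
tool_rot: [0.146, 0.989, 0.0, 0.001]
ft_force: [-1.3, 0.0, -0.4]
grip_width: -0.0003
```

```bash
python3 - <<'E'
from h import *
o=bot.get_obs();print(o["clock"],o["eef_pos"],loc(o["eef_pos"]),o["ft_force"],o["joint_pos"]);z2("c")
E
```

```text
7.35 [0.5699704  0.15909953 0.14484113] [  2.2 105.2] [-1.2826535   0.02082986 -0.44963535] [ 2.72511339e-01  4.67691643e-01  1.05275416e-01  1.20701195e+00
 -5.91870929e-04  5.66022939e-01]
```

View pics/c_top.png

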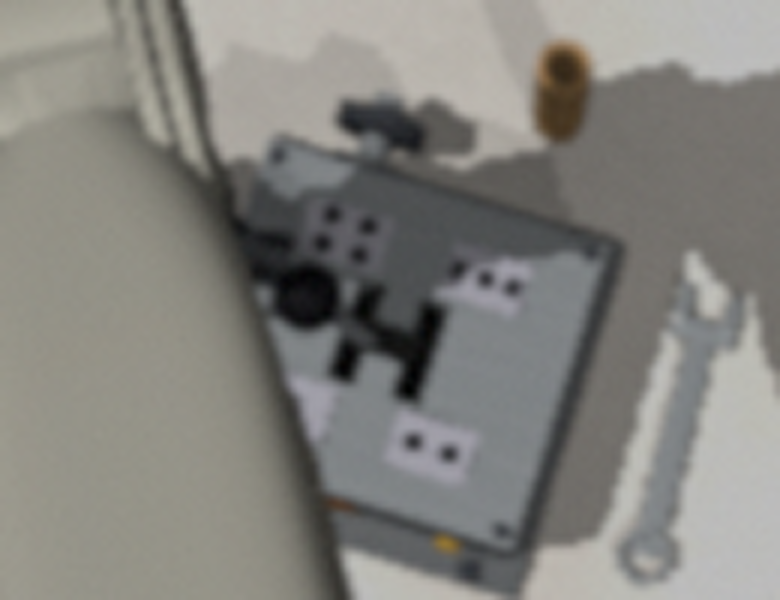

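View pics/c_side.png

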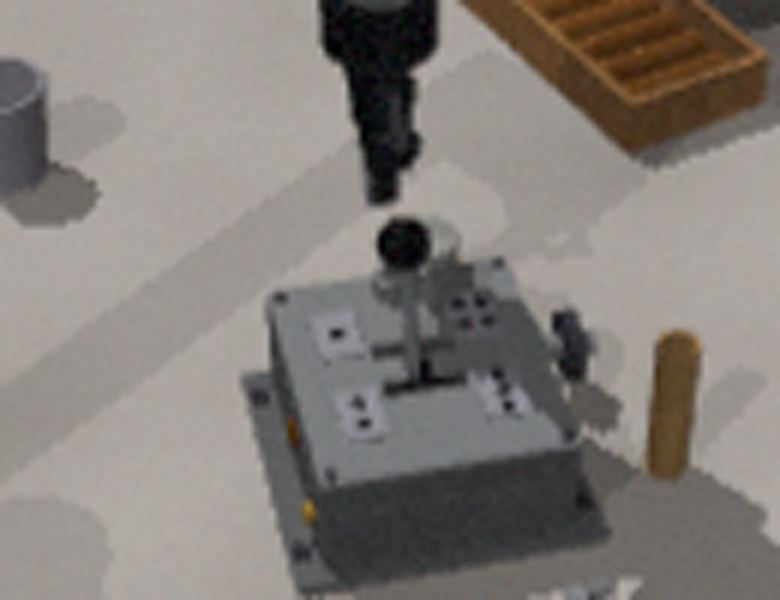

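Call:
send_rows([
  [[-0.8,-2.7,0,0,0],[-1.1,-3.6,0,0,0],[-1.35,-4.5,0,0,0],[-1.6,-5.3,0,0,0],[-1.85,-6.1,0,0,0],[-2.1,-6.9,0,0,0],[-2.35,-7.7,0,0,0],[-2.55,-8.5,0,0,0],[-2.8,-9.2,0,0,0],[-3,-9.9,0,0,0],[-3.15,-10.4,0,0,0],[-3.15,-10.4,0,0,0]],
])

```text
clock: 8.95
eef_pos: [0.536, 0.0552, 0.1452]
tool_rot: [0.146, 0.989, -0.0, -0.0]
ft_force: [-0.1, -0.7, 0.1]
grip_width: -0.0005
```

```bash
python3 - <<'E'
from h import *
o=bot.get_obs();print(o["clock"],o["eef_pos"],loc(o["eef_pos"]),o["ft_force"]);z2("d")
E
```

```text
8.95 [0.5360433  0.05517357 0.14521157] [-0.3 -4.1] [-0.08964029 -0.71398082  0.08469753]
```

View pics/d_top.png

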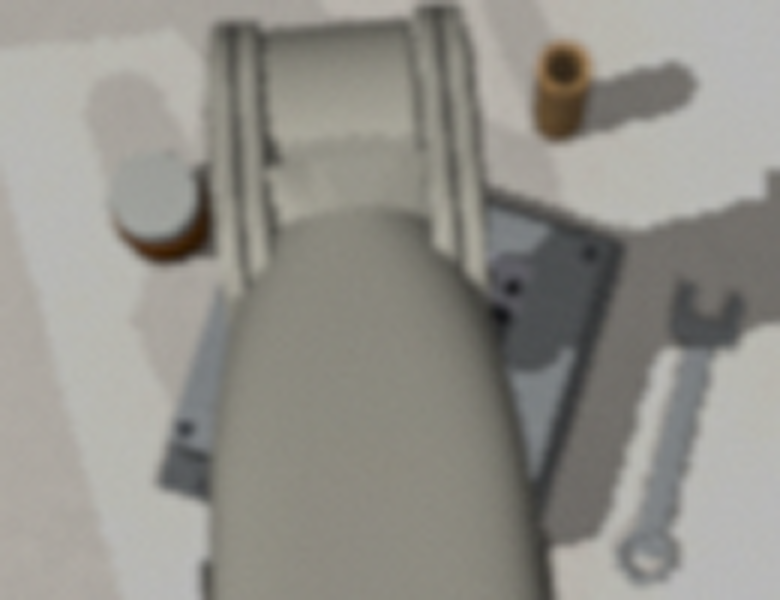

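View pics/d_side.png

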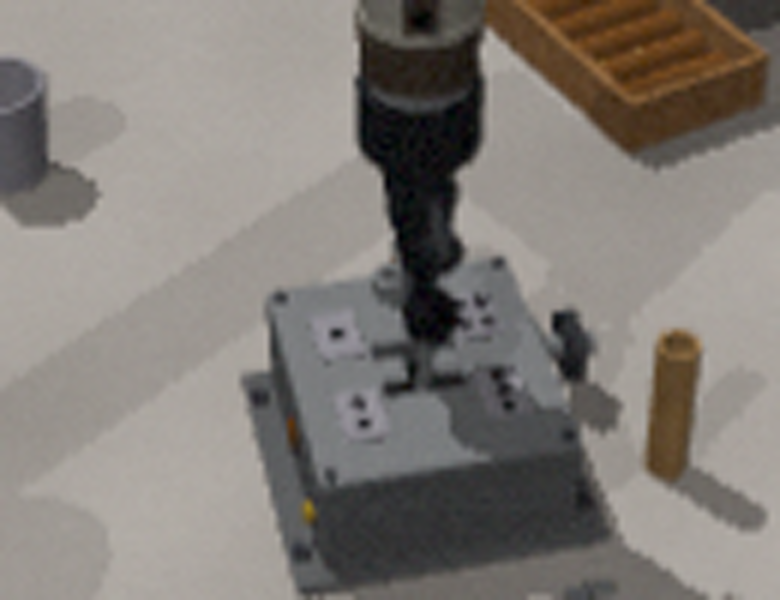

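```bash
python3 - <<'E'
from h import *
kside((430,312))
c,s=np.cos(TH),np.sin(TH)
for x,y in((0,-34),(0,-38),(0,-42),(-8,-38),(8,-38)):
  x/=1000;y/=1000;P=[G[0]+c*x-s*y,G[1]+s*x+c*y,.032+(.135**2-x*x-y*y)**.5]
  print(x,y,np.round((proj("side",P)[0]-[170,130]+.5)*6))
im=cv2.imread("pics/d_side.png")[220:450,300:580];cv2.imwrite("pics/d2.png",cv2.resize(im,None,fx=2.8,fy=2.6))
E
```

```text
knob [0.52846823 0.02553533 0.1624743 ] [  1.  -34.6] or [0.61503942 0.16823704 0.01526954] [ 42.7 127. ]
0.0 -0.034 [429. 312.]
0.0 -0.038 [430. 317.]
0.0 -0.042 [432. 323.]
-0.008 -0.038 [418. 320.]
0.008 -0.038 [443. 316.]
```

View pics/d2.png

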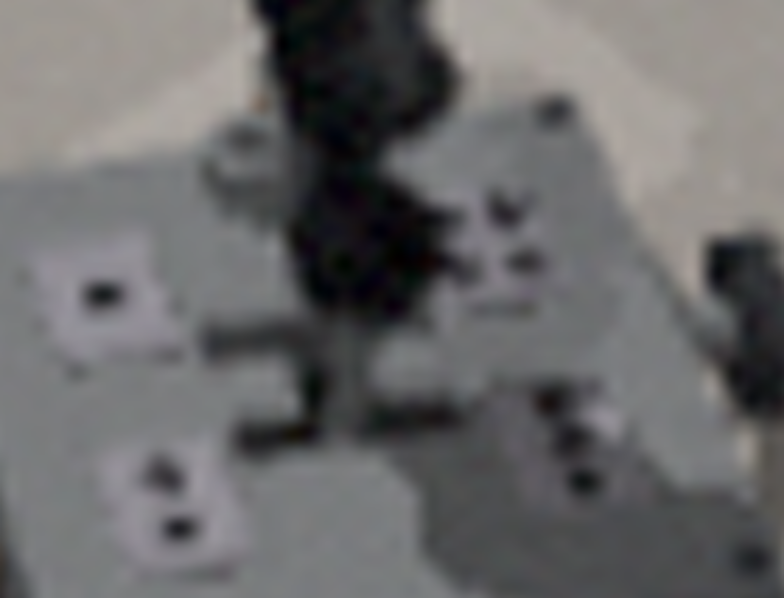

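Call:
send_rows([
  [[-0.1,-0.35,0,0,0],[-0.17,-0.57,0,0,0],[-0.17,-0.57,0,0,0],[0.5,1.6,0,0,0],[1.3,4.3,0,0,0],[-2.5,5.4,0,0,0],[-6.35,6.6,0,0,0],[-7.5,2.7,0,0,0],[-8.7,-1.2,0,0,0],[-8.7,-1.2,0,0,0]],
])

```text
clock: 10.3
eef_pos: [0.4483, 0.042, 0.1455]
tool_rot: [0.147, 0.989, -0.0, -0.0]
ft_force: [1.1, -0.7, -0.5]
grip_width: -0.0002
```

```bash
python3 - <<'E'
from h import *
o=bot.get_obs();print(o["clock"],o["eef_pos"],loc(o["eef_pos"]),o["ft_force"]);z2("e")
E
```

```text
10.3 [0.44825012 0.04195247 0.14548916] [-80.5 -42.1] [ 1.07900397 -0.72834113 -0.46377092]
```

View pics/e_top.png

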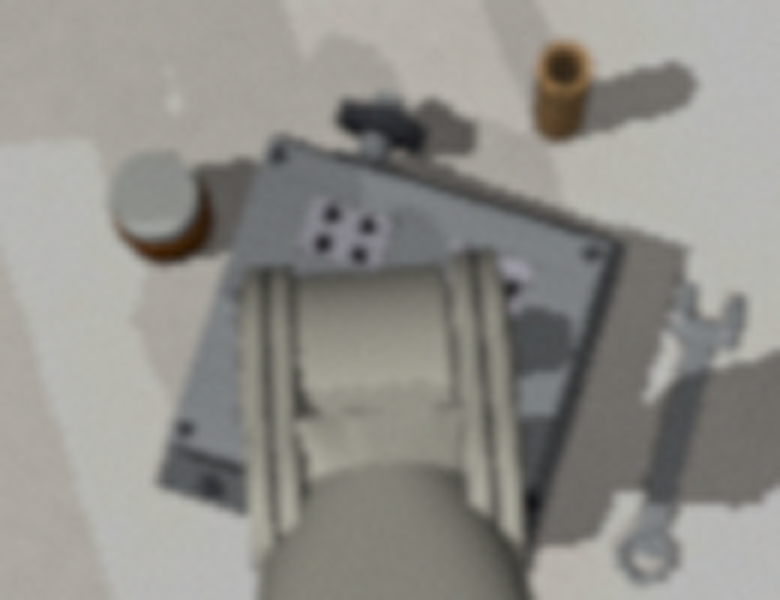

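View pics/e_side.png

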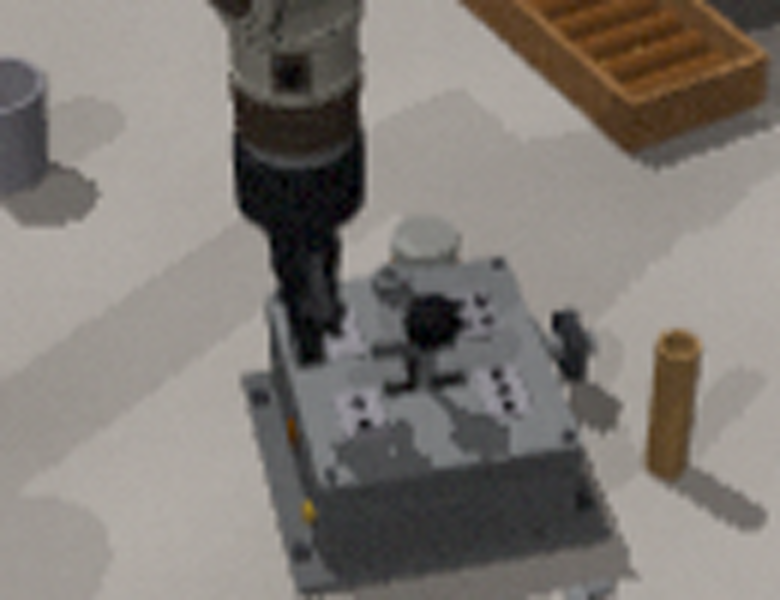

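Call:
send_rows([
  [[2.5,-0.75,0,0,0],[4.3,-1.3,0,0,0],[5,-1.5,0,0,0],[5.7,-1.72,0,0,0],[6.4,-1.93,0,0,0],[7.1,-2.14,0,0,0],[7.8,-2.36,0,0,0],[8.4,-2.54,0,0,0],[9,-2.72,0,0,0],[9,-2.72,0,0,0]],
])

```text
clock: 11.65
eef_pos: [0.54, 0.0162, 0.1453]
tool_rot: [0.146, 0.989, -0.0, 0.0]
ft_force: [-1.3, -0.1, 0.4]
grip_width: -0.0001
```

```bash
python3 - <<'E'
from h import *
o=bot.get_obs();print(o["clock"],o["eef_pos"],loc(o["eef_pos"]),o["ft_force"]);z2("f")
E
```

```text
11.65 [0.53997125 0.01624181 0.14533387] [ 14.7 -40.2] [-1.3416737  -0.06902127  0.40606151]
```

View pics/f_side.png

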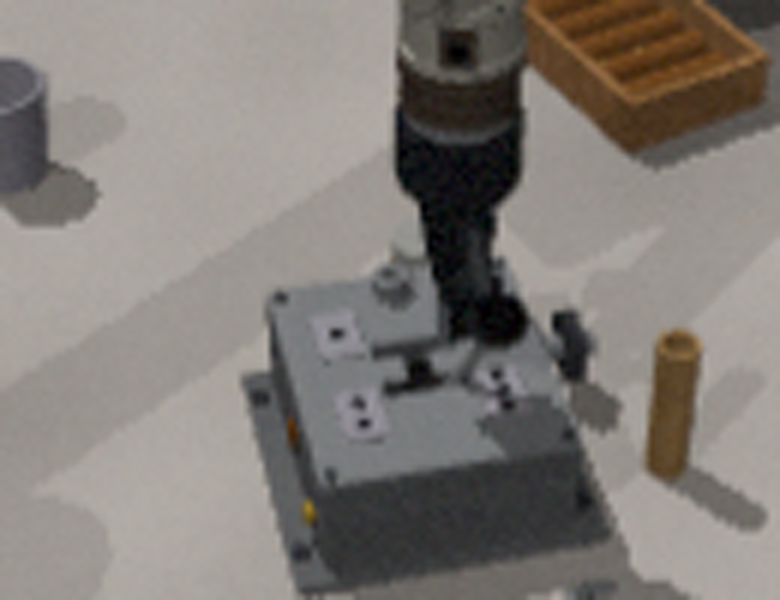

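Call:
send_rows([
  [[0.1,-0.03,0,0,0],[0.19,-0.06,0,0,0],[0.29,-0.09,0,0,0],[0.29,-0.09,0,0,0]],
])

```text
clock: 12.25
eef_pos: [0.542, 0.0157, 0.1452]
tool_rot: [0.145, 0.989, -0.0, -0.0]
ft_force: [-0.6, 1.1, -0.8]
grip_width: -0.0001
```

Call:
send_rows([
  [[0.1,-0.03,0,0,0],[0.2,-0.06,0,0,0],[0.2,-0.06,0,0,0]],
])

```text
clock: 12.62
eef_pos: [0.5441, 0.0151, 0.1452]
tool_rot: [0.145, 0.989, 0.0, -0.0]
ft_force: [-0.3, 0.7, -0.3]
grip_width: -0.0002
```

```bash
python3 - <<'E'
from h import *
o=bot.get_obs();print(o["clock"],o["eef_pos"],loc(o["eef_pos"]),o["ft_force"]);z2("g")
c,s=np.cos(TH),np.sin(TH)
for x,y in((41,-39),(44,-39),(47,-39),(50,-39)):
  x/=1000;y/=1000;P=[G[0]+c*x-s*y,G[1]+s*x+c*y,.032+(.135**2-x*x-y*y)**.5]
  print(x,y,np.round((proj("side",P)[0]-[170,130]+.5)*6))
im=cv2.imread("pics/g_side.png")[220:450,350:630];cv2.imwrite("pics/g2.png",cv2.resize(im,None,fx=2.8,fy=2.6))
E
```

```text
12.625 [0.54409424 0.01507472 0.14517023] [ 19.  -40.1] [-0.33483449  0.71722172 -0.34979716]
0.041 -0.039 [494. 316.]
0.044 -0.039 [498. 317.]
0.047 -0.039 [503. 318.]
0.05 -0.039 [507. 318.]
```

View pics/g2.png

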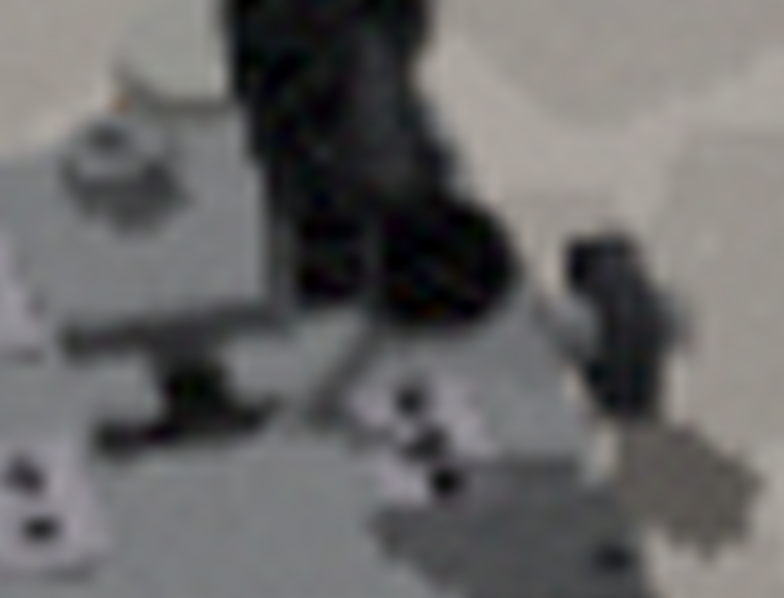

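Call:
send_rows([
  [[0.1,-0.03,0,0,0],[0.2,-0.06,0,0,0],[0.2,-0.06,0,0,0]],
])

```text
clock: 13.1
eef_pos: [0.5453, 0.0147, 0.1449]
tool_rot: [0.145, 0.989, 0.0, -0.001]
ft_force: [-4.6, 2.1, -1.4]
grip_width: 0.0003
```

Call:
send_rows([
  [[0.1,-0.03,0,0,0],[0.2,-0.06,0,0,0],[0.2,-0.06,0,0,0]],
])

```text
clock: 13.48
eef_pos: [0.546, 0.0144, 0.1447]
tool_rot: [0.145, 0.989, 0.0, -0.002]
ft_force: [-7.2, 1.8, 0.0]
grip_width: 0.0003
```

Call:
send_rows([
  [[0.1,-0.03,0,0,0],[0.2,-0.06,0,0,0],[0.2,-0.06,0,0,0]],
])

```text
clock: 13.85
eef_pos: [0.5466, 0.0142, 0.1446]
tool_rot: [0.145, 0.989, 0.0, -0.004]
ft_force: [-10.2, 3.9, 3.0]
grip_width: -0.0001
```

Call:
send_rows([
  [[-0.8,0.24,0,0,0],[-4,1.2,0,0,0],[-8,2.4,0,0,0],[-9,2.7,4,0,0],[-11,3.5,9,0,0],[-15,8,10,0,0],[-20,12,10,0,0],[-22,16,10,0,0],[-22,20,10,0,0],[-22,20,10,0,0]],
])

```text
clock: 15.1
eef_pos: [0.3313, 0.2157, 0.2463]
tool_rot: [0.143, 0.99, 0.001, 0.002]
ft_force: [-0.5, 0.2, 0.6]
grip_width: 0.0001
```

```bash
python3 - <<'E'
from h import *
o=bot.get_obs();print(o["clock"],o["eef_pos"],loc(o["eef_pos"]),o["ft_force"]);z2("i")
c,s=np.cos(TH),np.sin(TH)
for x,y in((44,-39),(47,-39),(50,-39)):
  x/=1000;y/=1000;P=[G[0]+c*x-s*y,G[1]+s*x+c*y,.032+(.135**2-x*x-y*y)**.5]
  print(x,y,[np.round((proj(n,P)[0]-q+.5)*6) for n,q in(('top',[170,150]),('side',[170,130]))])
E
```

```text
15.1 [0.33133107 0.21572426 0.24630308] [-242.6   90.5] [-0.50784454  0.20325711  0.58113695]
0.044 -0.039 [array([483., 262.]), array([498., 317.])]
0.047 -0.039 [array([485., 257.]), array([503., 318.])]
0.05 -0.039 [array([487., 252.]), array([507., 318.])]
```

View pics/i_top.png

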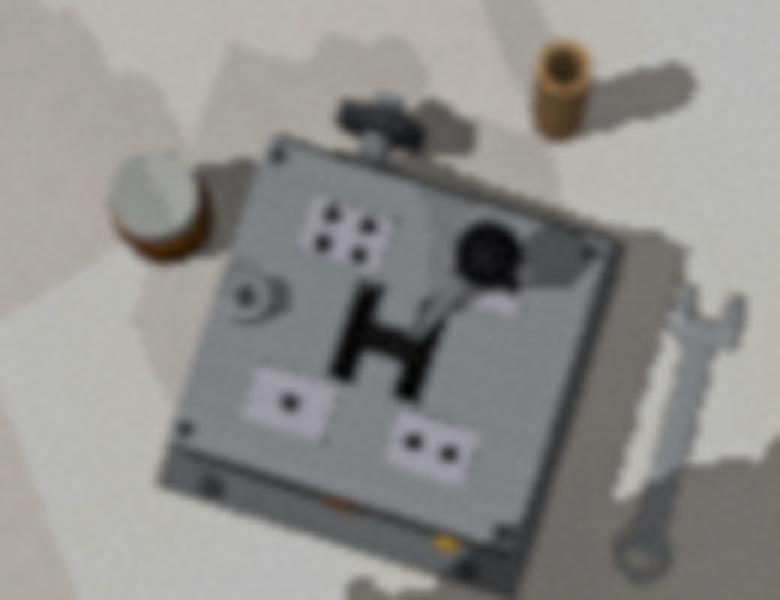

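View pics/i_side.png

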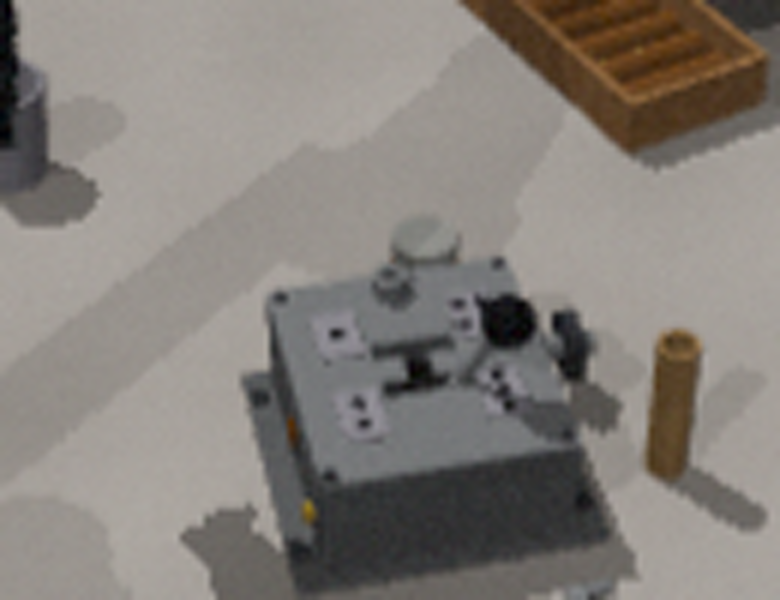

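The knob is over the three-dot plate: top zoom (489,255), side zoom (508,320), against predictions of (485,257) and (503,318). The collar, jar, tube and wrench look unmoved.

```bash
python3 -c "
from h import *
print(bot.job_done())"
```

```text
the job is handed in; nothing more can be done
None
```

The lever is home in the three-dot slot, and I handed the job in at about 15 s with the arm clear. I pushed it from outside with shut fingertips: +x from the one-dot slot to neutral, -y across neutral, then +x into the three-dot slot. My position checks at each stage show it kept out of the two-dot and four-dot slots.

- **End stop:** the final push met a firm stop. Force rose from about 1 N to 5, then 7, then 11 N while the tip barely advanced.
- **Final position:** after the arm backed off, both cameras put the knob over the three-dot plate at about x = +48 to +50, y = -39 mm. The nominal home is +47, -39, so this agrees within calibration error.
- **Other things:** the collar, jar, tube and wrench show no movement in the pictures. I did not re-check the oil bottle, screwdriver or tin cup at the end; the arm worked well away from the first two and passed above the cup's height.
- **Disagreement:** my first estimate put the knob at the start at x = -36 mm, not the expected -47 mm. I did not resolve why. I also had to mend the first push, which stopped about 5 mm short of mid-neutral, before crossing.

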